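# Stop the lens down to the orange mark and take the catalogue picture

## Robot

A 7-joint arm with a two-finger parallel gripper is mounted at the origin on the work surface. World frame = base frame: x ahead of the robot, y to its left, z up, the work surface at z = 0. Lengths are in m, angles in rad, forces in N, time in s.
With the tool pointing down it reaches from about 0.4 to 0.75 m from the base axis. Payload 19.5 kg.
Tool frame: the origin (TCP) lies midway between the tips of the shut fingers; the grasp point (between the pads) lies 19 mm behind it; z points along the fingers, x is the direction in which the jaws open and shut, and the axes are right-handed (so a half turn about z gives the same grasp; the last joint's range is limited). The gripper opens to 85 mm and grips with 20 to 120 N. Pads are 22 mm wide; open, the fingers measure 114 mm over their backs; the gripper's body (76 mm by 85 mm) begins 54 mm behind the grasp point. The pads swing forward as they close: fully open they stand 13 mm farther back than shut.
Start: joints at [-1.235, 0.707, -0.028, 1.485, 0.022, 0.951, -0.075], TCP at [0.212, 0.534, 0.207] pointing down, gripper open.
Joint ranges: [-2.71, 2.71], [-0.32, 2.16], [-1.57, 1.52], [0, 2.45], [-1.46, 4.6], [0, 2.02], [-2.83, 2.83]. Speed limits (rad/s): [1.89, 1.89, 2.57, 2.57, 3.01, 3.01, 3.01].

## Interface

Orientations are given as a unit quaternion [w, x, y, z].
In Python, from plant import env gives the robot as it stands. The module is installed in compiled form; this text tells all that it offers. Calls block until the motion is done:
- env.goto(position, orientation): joint-space move of the TCP to a pose.
- env.move_l(position, attitude=None, v=0.15): straight line of the TCP; attitude=None keeps the orientation; v is the mean speed in m/s.
- env.move_j(angles): joint-space move.
- env.gripper_to(opening, squeeze=None): opening from 0.0 (shut) to 1.0 (fully open); squeeze is the grip in N (None keeps the last); returns when the fingers have stopped.
- env.dwell(seconds).
- env.solve_ik(position, orientation): joint angles nearest the present ones, or None.
- env.get_obs(): the state.
- env.capture(name): name is "scene" or "top" or "wrist"; returns a dict with "pixels" (400x640x3 uint8, red, green, blue), "depth" (400x640 float32, m along the optical axis (not along the pixel's ray), 0 where there is no reading), "camera_matrix" (3x3 intrinsics, pixels), "distortion" ([k1, k2, p1, p2, k3] as OpenCV has them; the pictures are not rectified), "view" (4x4, takes a point from world to camera coordinates). Camera axes: x right, y down, z forward; pixel columns grow to the right and rows downward; lengths in m; the calibration is good to about 2 mm. A picture is of the moment at which its call begins.
A pose or a line that the arm cannot do raises env.MotionError and nothing moves.
- env.hand_in(): hands the job in, once; it reports no verdict.
The state is a dict: "t": time; "qpos": joint angles; "joint_velocities": joint speeds; "joint_efforts": joint torques, N m; "eef_pos": TCP position; "ee_rot": TCP orientation; "force": force on the tool from outside, world axes, zero at the start; "ft_torque": the same for the moment, N m; "grip_width": opening from 0.0 (shut) to 1.0 (fully open).
Only numpy, scipy, OpenCV 4.12 (cv2) and the standard library are available. Lean on these libraries where they do the work, as an engineer would, in place of code of your own. Each camera call takes 0.05 s, during which the arm holds its last target.

## Task

Take the catalogue photograph of the telephone: with a fingertip, gently push the red-tipped lever on the lens round until the orange band on the aperture ring stands under the white index line on top of the lens, then press the shutter button on the camera's hand grip right down and let it go. Release the shutter only with the aperture set; do not squeeze the lever, and leave the camera and everything else standing just where it is.

Things in the scene. Friction and masses are not known exactly. Their poses are not given: they have to be found in the camera images.
- camera: black camera on a low stand, loose on the table, 3 to 4 kg (a sideways push over about 10 N on the lens tips or shifts it). Origin: centre of the underside of the base plate, 180 (x) x 150 (y) mm. The lens points to the camera's own -x. In mm: body x -3 to 43, y -66 to 70, top z 156; finder hump y -23 to 23, x -7 to 55, top z 176; hand grip y 45 to 79, x -30 to 26, top z 153
- lens_front (a point): middle of the lens's front glass, on the level lens axis, 115 mm above the table: camera (-138, 0, 115) mm. The lens runs from here back to camera x -2; nothing on it but the lever reaches further than 44 mm from the axis (z 159 on top)
- aperture (a joint): turn of the aperture ring (82 mm across, camera x -50 to -76) about the lens axis, 0 to 1.6 rad. Its lever leans from upright by 0.8 minus this value, towards camera +y (the hand grip's side), so upright at 0.8, leaning to -y beyond. Index line amid the orange band at 1.15, band +-0.09; starts well below it. White marks at 0.25, 0.55, 0.85, 1.45. Stays where left; friction 0.07 N m
- lever: the lever on the aperture ring: a steel rod 8 mm thick, radial to the lens axis, ending in a red ball 16 mm in diameter. Origin: the ball's centre, 88 mm from the lens axis, at camera x -68 mm; its z points outward along the rod. It moves at about 1 N on the ball and must never be pressed or squeezed with more than 15 N
- orange_band (a point): middle of the orange band (7.4 mm wide round the ring, 10 mm along the lens) on the ring's surface, at camera x -56 mm; turns with the ring
- index (a point): front end of the white index line (2 mm wide, 22 mm long, along the lens axis) on top of the fixed lens barrel, just behind the ring; camera (-49, 0, 154) mm
- shutter (a joint): travel of the shutter button: 0 free, 0.004 m right down; a spring of 1.4 N at rest and 4.2 N right down brings it back
- shutter_top (a point): centre of the top face of the round steel shutter button (16 mm in diameter, in a grey collar on the hand grip, 6 mm proud of the collar); camera (-10, 62, 163) mm; pressed straight down
- telephone: copper-coloured desk telephone with a black handset on it, 140 x 170 x 108 mm, in front of the lens on a white background sheet (4 mm thick, 300 x 360 mm, with an upright back 200 mm high behind the telephone); origin centre of its underside
- colour_block: small wooden block with colour patches beside the telephone, 18 x 90 x 50 mm; origin centre of its underside
- lens_cap: black round lens cap lying beside the camera, 86 mm in diameter, 10 mm high; origin centre of its underside
- light_meter: black hand light meter lying flat on the hand grip's side of the camera, 110 x 62 mm, 34 mm high; origin centre of its underside
- blower: dark red rubber dust blower standing upright beside the lens, 62 mm in diameter, 105 mm high; origin centre of its underside
- relay: small steel and copper relay, 80 x 34 x 43 mm, left part of the table; origin centre of its underside
- screwdriver: yellow-handled screwdriver lying on the left part of the table; origin under its middle
- screw_jar: glass jar with a blue cap, 60 mm in diameter, 75 mm high, left part of the table; origin centre of its underside

How it is judged:
By the outcome, as a careful person would: the job done as asked, in the order asked, and still so for the second after the job is handed in, with the robot touching nothing.
It also fails if it takes over 45 s, if anything falls off the work surface, if the arm or the gripper's body presses on something with over 40 N, if the wrist force passes 120 N, or if a joint passes its speed limit or range.

## Working session

There is one attempt and no reset: what is moved stays moved. The work goes in short steps, each a Python script; the robot and the scene stay as the last script left them, time stands still between calls to the robot, and variables do not carry over. Pictures are saved under pics/ and viewed, and the job is handed in when it is done.

```bash
mkdir -p pics; cat > h.py <<'E'
from plant import env
import numpy as np, cv2
def snap(cam,name):
    c=env.capture(cam); cv2.imwrite(f'pics/{name}.png',c['pixels'][:,:,::-1]); np.savez(f'pics/{name}.npz',**{k:np.asarray(v) for k,v in c.items()}); return c
def crop(name,u0,v0,u1,v1,s,out):
    im=cv2.imread(f'pics/{name}.png')[v0:v1,u0:u1]; cv2.imwrite(f'pics/{out}.png',cv2.resize(im,None,fx=s,fy=s,interpolation=cv2.INTER_CUBIC))
def load(name): return dict(np.load(f'pics/{name}.npz'))
def pt(c,u,v,d=None):
    if d is None:
        w=c['depth'][int(v)-1:int(v)+2,int(u)-1:int(u)+2]; w=w[w>0]; d=np.median(w)
    n=cv2.undistortPoints(np.array([[[u,v]]],float),c['camera_matrix'],c['distortion'])[0,0]
    V=np.linalg.inv(c['view']); return (V@np.array([n[0]*d,n[1]*d,d,1]))[:3]
def proj(c,P):
    V=c['view']; r=cv2.Rodrigues(V[:3,:3])[0]
    return cv2.projectPoints(np.atleast_2d(np.array(P,float)),r,V[:3,3],c['camera_matrix'],c['distortion'])[0][:,0]
E
python3 - <<'E'
from h import *
for n in('scene','top','wrist'):
    c=snap(n,n+'0'); V=np.linalg.inv(c['view']); print(n,V[:3,3].round(3),V[:3,2].round(3))
o=env.get_obs(); print(o['t'],o['eef_pos'],o['ee_rot'],o['force'])
E
```

```text
scene [1.114 0.724 1.105] [-0.441 -0.442 -0.781]
top [0.496 0.166 1.009] [ 0.035 -0.025 -0.999]
wrist [0.139 0.563 0.374] [ 0.278 -0.111 -0.954]
0.15 [0.21201789 0.53427585 0.20673217] [ 2.26659296e-04  8.27311111e-01  5.61743857e-01 -3.35871140e-04] [ 0.49951089 -0.47490748  0.388421  ]
```

View pics/scene0.png

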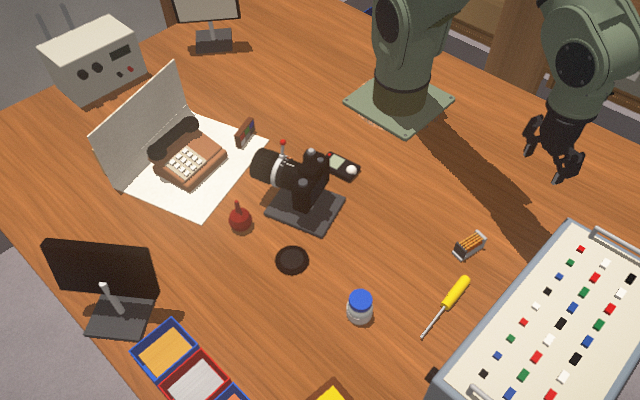

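View pics/top0.png

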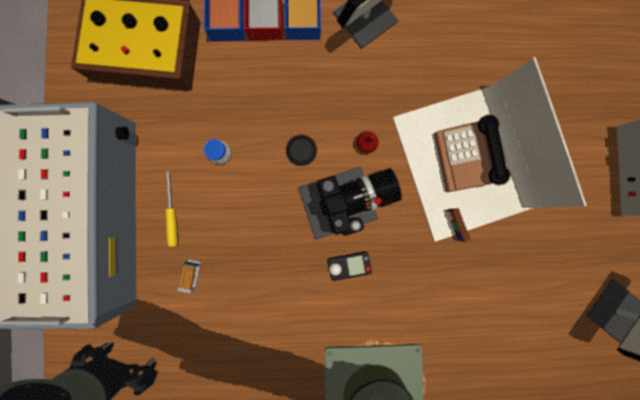

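```bash
python3 - <<'E'
from h import *
crop('top0',290,120,420,290,4.5/1.3,'top0c'); crop('scene0',225,120,375,250,5,'scene0c')
E
```

```text
(no output)
```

View pics/top0c.png

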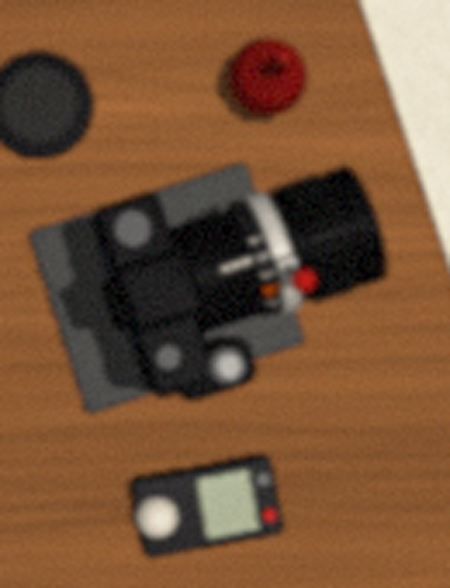

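View pics/scene0c.png

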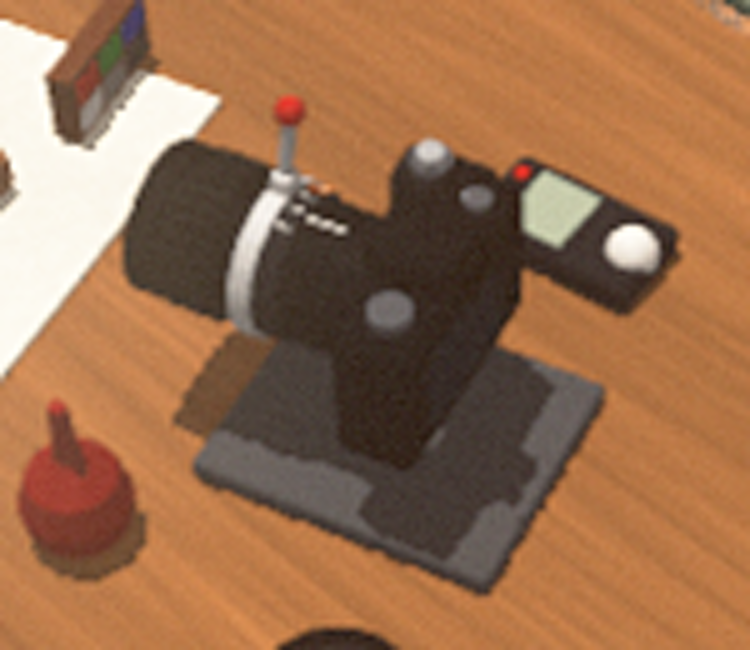

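```bash
cat > fit.py <<'E'
from h import *
from scipy.optimize import least_squares
def cam2w(p,P):
    x,y,a=p; P=np.atleast_2d(np.array(P,float))/1000
    return np.c_[x+np.cos(a)*P[:,0]-np.sin(a)*P[:,1], y+np.sin(a)*P[:,0]+np.cos(a)*P[:,1], P[:,2]]
def lever(q,r=88,x=-68):
    s=0.8-q; return [x, r*np.sin(s),115+r*np.cos(s)]
E
python3 - <<'E'
from fit import *
t=load('top0'); s=load('scene0')
T=lambda u,v:(290+u/3.4615,120+v/3.4615)
S=lambda u,v:(225+u/5,120+v/5)
for n,p in dict(button=(228,366),ball=(306,279),c1=(38,235),c2=(240,170),c3=(298,337),c4=(94,405)).items(): print(n,pt(t,*T(*p)).round(4))
for n,p in dict(button=(430,152),ball=(290,110),c=(488,583),c2=(597,392),c3=(203,467),).items(): print(n,pt(s,*S(*p)).round(4))
obs=[(t,T(228,366),[-10,62,163]),(t,T(219,272),[-27,0,154]),(t,T(254,262),[-49,0,154]),
(t,T(32,232),[90,-75,10]),(t,T(245,165),[-90,-75,10]),(t,T(302,340),[-90,75,10]),(t,T(92,410),[90,75,10]),
(s,S(430,150),[-10,62,163]),(s,S(490,583),[90,-75,10]),(s,S(602,388),[90,75,10]),(s,S(197,462),[-90,-75,10])]
ball=[(t,T(306,279)),(s,S(290,110))]
def res(p):
    r=[]
    for c,uv,P in obs: r.append(proj(c,cam2w(p,P))[0]-np.array(uv))
    for c,uv in ball: r.append(proj(c,cam2w(p[:3],lever(p[3])))[0]-np.array(uv))
    return np.array(r)
def cam(p): return p[:3]
f=lambda p: np.concatenate([ (proj(c,cam2w(p[:3],P))[0]-np.array(uv)) for c,uv,P in obs]+[(proj(c,cam2w(p[:3],lever(p[3])))[0]-np.array(uv)) for c,uv in ball])
b=least_squares(f,[0.5,0.14,1.7,0.3],loss='soft_l1'); print(b.x); print(f(b.x).reshape(-1,2).round(1))
for P in ([-10,62,163],[-49,0,154],lever(b.x[3]),lever(1.15)): print(cam2w(b.x[:3],P))
E
```

```text
button [0.4629 0.0595 0.1619]
ball [0.5182 0.0149 0.2072]
c1 [0.5613 0.1864 0.0125]
c2 [0.6094 0.0281 0.0134]
c3 [ 0.4784 -0.0146  0.0117]
c4 [0.4289 0.1453 0.0128]
button [0.4635 0.0618 0.1632]
ball [0.5194 0.0201 0.2051]
c [0.5614 0.1953 0.0108]
c2 [0.4291 0.1523 0.0139]
c3 [0.6125 0.0321 0.0121]
[0.51808614 0.08702715 1.87035066 0.54967204]
[[ 0.2  0.5]
 [ 0.8 -0.3]
 [-0.3 -0.4]
 [-1.5  0.3]
 [ 0.1 -1. ]
 [ 1.2  1.1]
 [-1.5  1.9]
 [-0.3 -0.4]
 [-0.9  0.6]
 [ 0.8 -0.5]
 [-2.   0.5]
 [-0.9  0.5]
 [-0.5  0.1]]
[[0.46179806 0.05917661 0.163     ]]
[[0.53254577 0.04020921 0.154     ]]
[[0.51732382 0.0156224  0.20025715]]
[[0.56698382 0.03095979 0.1976648 ]]
```

```bash
cat >> fit.py <<'E'
from scipy.spatial.transform import Rotation as Ro
def quat(phi): # tool down, tool x at heading phi
    R=np.array([[np.cos(phi),np.sin(phi),0],[np.sin(phi),-np.cos(phi),0],[0,0,-1]])
    q=Ro.from_matrix(R).as_quat(); return [q[3],q[0],q[1],q[2]]
E
python3 - <<'E'
from fit import *
t=load('top0')
print('dial',pt(t,290+168/3.4615,120+357/3.4615), pt(t,290+132/3.4615,120+228/3.4615))
p=[0.518,0.087,1.870]
o=env.get_obs()
env.move_l([0.25,0.45,0.33])
env.goto(cam2w(p,[-50,45,330])[0],quat(p[2]))
env.gripper_to(0.0,20)
snap('wrist','w1'); snap('top','t1')
o=env.get_obs(); print(o['t'],o['eef_pos'],o['ee_rot'],o['qpos'],o['force'],o['grip_width'])
E
```

```text
dial [0.46958435 0.09900723 0.16178625] [0.5549778  0.12127433 0.16418742]
3.9667 [0.48973758 0.02594874 0.33000037] [ 2.71412795e-06  5.93808219e-01  8.04606612e-01 -1.31522652e-06] [-0.07835838  0.44692797 -0.06709387  1.54719347  0.0317778   1.14853526
  1.7181193 ] [-0.04108715  0.00726511  0.57442991] -0.0007270045617440383
```

View pics/w1.png

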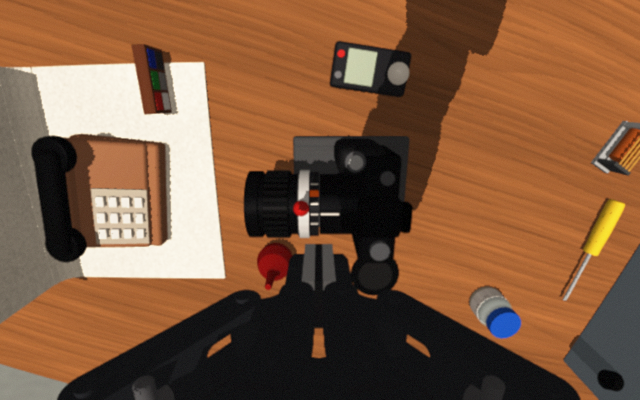

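```bash
python3 - <<'E'
from fit import *
crop('w1',235,125,425,295,4.2,'w1c')
E
```

```text
(no output)
```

View pics/w1c.png

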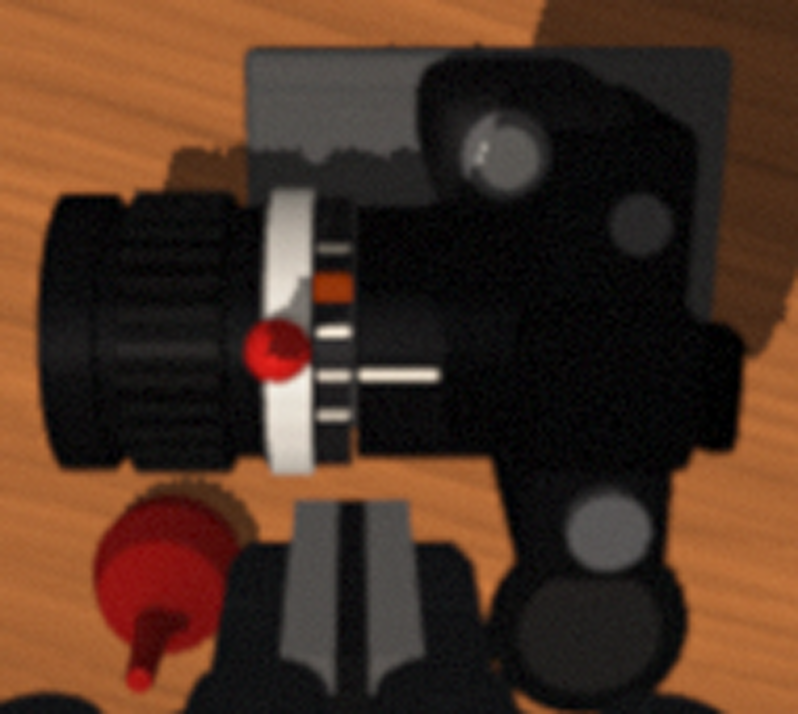

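```bash
python3 - <<'E'
from fit import *
t=load('top0'); s=load('scene0'); w=load('w1')
T=lambda u,v:(290+u/3.4615,120+v/3.4615)
S=lambda u,v:(225+u/5,120+v/5)
W=lambda u,v:(235+u/4.2,125+v/4.2)
obs=[(t,T(228,366),[-10,62,163]),(t,T(219,272),[-27,0,154]),(t,T(254,262),[-49,0,154]),
(t,T(32,232),[90,-75,12]),(t,T(245,165),[-90,-75,12]),(t,T(302,340),[-90,75,12]),(t,T(92,410),[90,75,12]),
(s,S(430,150),[-10,62,163]),(s,S(490,583),[90,-75,12]),(s,S(602,388),[90,75,12]),(s,S(197,462),[-90,-75,12]),
(w,W(510,157),[-10,62,163]),(w,W(358,375),[-49,0,154]),(w,W(440,375),[-27,0,154]),(w,W(247,48),[-90,75,12]),(w,W(732,48),[90,75,12])]
ball=[(t,T(306,279)),(s,S(290,110)),(w,W(277,350))]
f=lambda p,o=obs,b=ball: np.concatenate([ (proj(c,cam2w(p[:3],P))[0]-np.array(uv)) for c,uv,P in o]+[(proj(c,cam2w(p[:3],lever(p[3])))[0]-np.array(uv)) for c,uv in b])
for o,b_ in ((obs,ball),(obs[11:],ball[2:])):
    b=least_squares(lambda p:f(p,o,b_),[0.5,0.14,1.7,0.3],loss='soft_l1'); print(b.x); print(f(b.x,o,b_).reshape(-1,2).round(1).tolist())
print('button',pt(w,*W(510,157)),'ball',pt(w,*W(277,350)),'tip',pt(w,*W(315,520)),pt(w,*W(390,520)),cam2w(b.x[:3],[-10,62,163]))
E
```

```text
[0.51872563 0.08882587 1.87071006 0.54153255]
[[-0.6, 0.2], [0.0, -0.6], [-1.1, -0.7], [-2.2, 0.0], [-0.4, -1.3], [0.6, 0.9], [-2.1, 1.7], [0.1, 0.1], [-0.6, 0.6], [1.2, -0.4], [-1.8, 0.5], [-0.5, 0.3], [-0.5, -0.5], [-1.1, -0.5], [-1.2, -0.3], [0.5, -0.1], [-1.7, 0.5], [-0.1, 0.5], [0.2, 0.0]]
[0.51880463 0.08947649 1.87370846 0.53637467]
[[-0.1, 0.5], [0.0, -0.2], [-0.6, -0.2], [-0.9, 0.0], [0.8, -0.1], [0.7, -0.0]]
button [0.4619773  0.06130612 0.16331444] ball [0.51453664 0.01668925 0.20830101] tip [0.47943899 0.01944186 0.36301318] [0.47673934 0.02745406 0.36344493] [[0.46261039 0.06143711 0.163     ]]
```

```bash
cat >> fit.py <<'E'
P=[0.5187,0.089,1.871]
def G(x,y,z,v): env.move_l(cam2w(P,[x,y,z])[0],v=v)
E
python3 - <<'E'
from fit import *
G(-68,64,240,0.15); G(-68,64,191,0.08); G(-68,46,191,0.04)
for y in (25,10,2):
    G(-68,y,191,0.025); o=env.get_obs(); print(o['t'],o['force'].round(2))
snap('wrist','w2'); snap('scene','s2')
crop('w2',235,125,425,295,4.2,'w2c');crop('s2',225,100,375,230,5,'s2c')
E
```

```text
7.0917 [ 0.9  -0.63 -0.5 ]
7.8417 [-0.04 -0.45 -0.16]
8.3083 [-0.37 -0.05  0.41]
```

View pics/w2c.png

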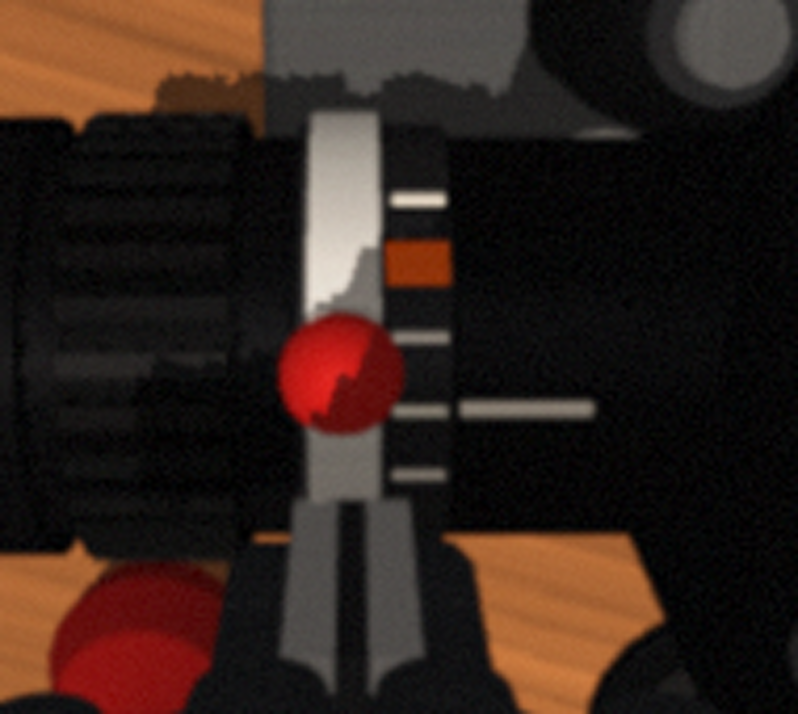

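View pics/s2c.png

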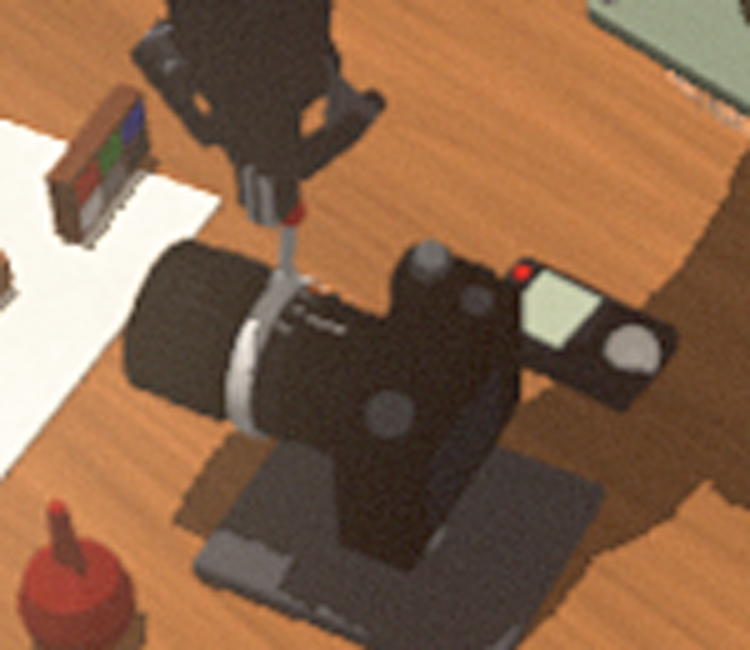

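```bash
python3 - <<'E'
from fit import *
o=env.get_obs(); print(o['t'],o['eef_pos'],cam2w(P,[-68,2,191]),o['force'],o['grip_width'])
w=load('w2'); W=lambda u,v:(235+u/4.2,125+v/4.2)
for n,a in dict(ball=(345,375),tl=(315,515),tr=(390,515),tl2=(310,600),idx=(520,409),ring=(340,470),btn=(735,35)).items(): 
    q=pt(w,*W(*a)); d=q-[P[0],P[1],0]; c,s=np.cos(P[2]),np.sin(P[2]); print(n,q.round(4),(1000*np.array([c*d[0]+s*d[1],-s*d[0]+c*d[1],q[2]])).round(1))
V=np.linalg.inv(w['view']); print(V[:3,3])
print(proj(w,o['eef_pos']))
E
```

```text
8.4083 [0.5368173  0.02342684 0.19098014] [[0.53689805 0.02344978 0.191     ]] [-0.02065082  0.42169709 -0.65319315] -0.0074930135316898985
ball [0.5146 0.0168 0.2078] [-67.8  25.3 207.8]
tl [0.526  0.0168 0.224 ] [-71.1  14.4 224. ]
tr [0.5237 0.0249 0.2236] [-62.7  14.2 223.6]
tl2 [0.5262 0.0168 0.2426] [-71.2  14.2 242.6]
idx [0.5301 0.0518 0.1551] [-3.900e+01  1.000e-01  1.551e+02]
ring [0.5483 0.0261 0.158 ] [-68.8  -9.6 158. ]
btn [0.4626 0.0603 0.1639] [-10.9  62.1 163.9]
[0.46210631 0.00111554 0.35831561]
[[316.95936047 241.71780879]]
```

View pics/w2.png

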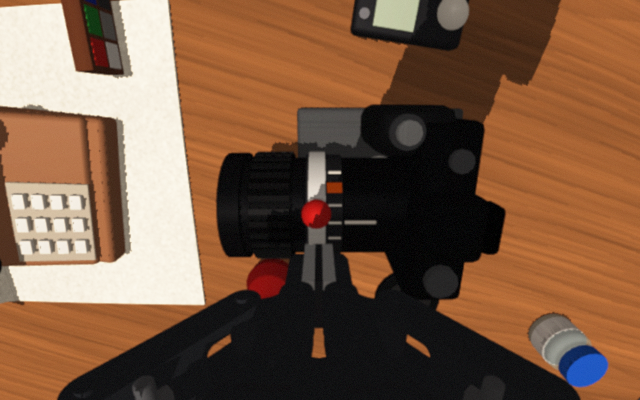

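```bash
python3 - <<'E'
from fit import *
def loc(q):
    d=q-[P[0],P[1],0]; c,s=np.cos(P[2]),np.sin(P[2]); return (1000*np.array([c*d[0]+s*d[1],-s*d[0]+c*d[1],q[2]])).round(1)
w=load('w2')
for v in range(495,530,4): print(v,loc(pt(w,235+315/4.2,125+v/4.2)),loc(pt(w,235+350/4.2,125+v/4.2)))
s=load('s2')
for a in [(262,220),(262,205),(268,190),(250,200),(275,215),(293,213),(285,185)]: print(a,loc(pt(s,225+a[0]/5,100+a[1]/5)))
print((np.array(proj(s,env.get_obs()['eef_pos']))-[225,100])*5)
crop('s2',255,110,305,150,15,'s2cc')
E
```

```text
495 [-73.1 -14.6 157.1] [-67.2 -14.4 157.4]
499 [-73.1 -15.  157.8] [-67.2 -14.9 158. ]
503 [-71.3  13.8 219.5] [-67.2  14.1 220.2]
507 [-71.2  13.8 220.6] [-67.2  14.  221. ]
511 [-71.2  14.2 222.6] [-67.2  14.2 222.5]
515 [-71.1  14.4 224. ] [-67.2  14.1 223.3]
519 [-71.1  14.4 225. ] [-67.2  14.1 224.3]
523 [-71.1  14.2 225.7] [-67.2  14.2 225.5]
527 [-71.1  14.3 226.7] [-67.2  14.1 226.3]
(262, 220) [-65.6  -6.9 222. ]
(262, 205) [-65.6  -5.5 231. ]
(268, 190) [-61.7  -5.  242.2]
(250, 200) [-71.   -7.4 233.6]
(275, 215) [-61.   -2.  223.1]
(293, 213) [-63.7  18.7 205. ]
(285, 185) [-55.8   1.3 242.5]
[[271.161302   251.61765397]]
```

View pics/s2cc.png

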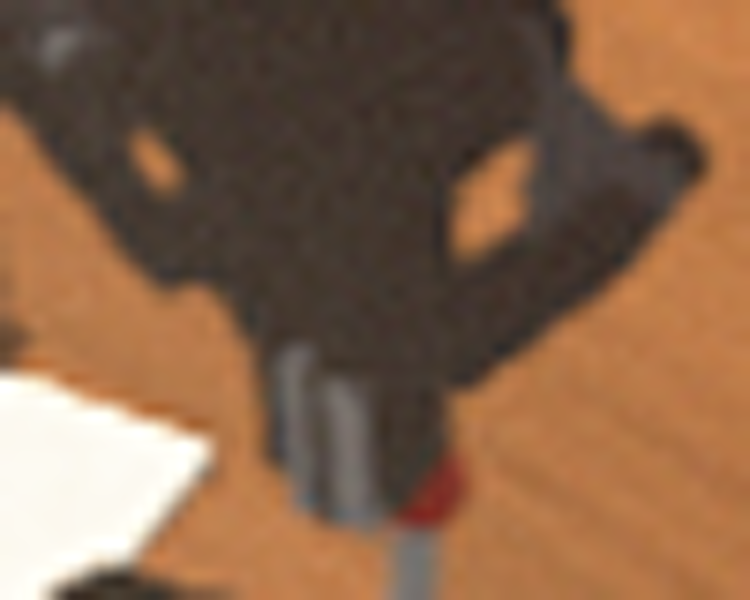

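```bash
python3 - <<'E'
from fit import *
G(-68,2,225,0.12); G(-68,64,225,0.15); G(-68,64,163,0.1); 
o=env.get_obs(); print(o['t'],o['force'].round(2))
G(-68,46,163,0.04)
for y in (25,10,2):
    G(-68,y,163,0.025); o=env.get_obs(); print(o['t'],o['force'].round(2))
snap('wrist','w3'); snap('scene','s3')
crop('w3',235,125,425,295,4.2,'w3c');crop('s3',255,110,305,150,15,'s3c')
E
```

```text
10.175 [0.24 0.36 0.16]
11.7667 [ 0.28 -0.75 -0.43]
12.5167 [ 0.67  0.74 -0.84]
12.9833 [0.21 0.17 1.41]
```

View pics/w3c.png

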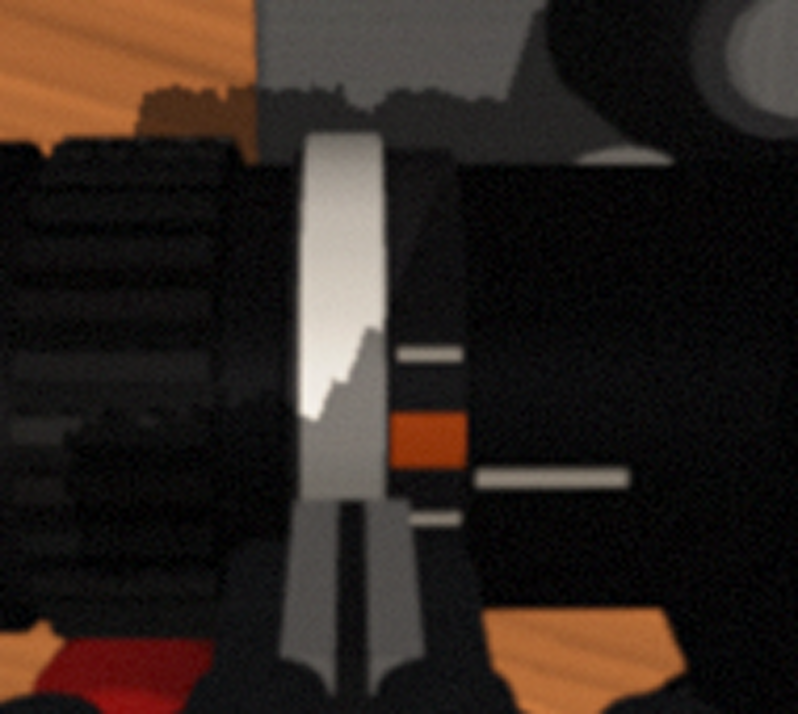

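View pics/s3c.png

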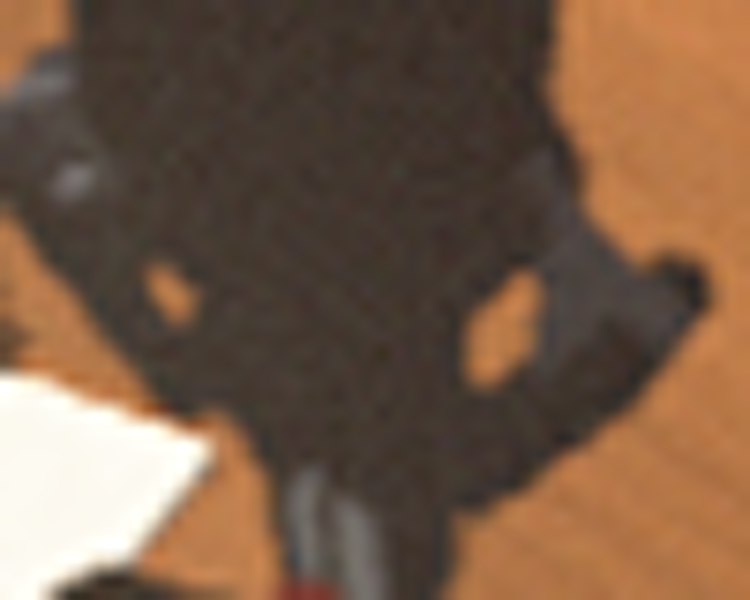

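```bash
python3 - <<'E'
from fit import *
G(-68,-8.5,163,0.02)
o=env.get_obs(); print(o['t'],o['force'].round(2))
c=snap('wrist','w4')
crop('w4',290,185,400,265,7,'w4c')
for q in (1.05,1.1,1.15,1.2):
    a=1.15-q
    print(q,((proj(c,cam2w(P,[-56,41*np.sin(a),115+41*np.cos(a)]))-[290,185])*7).round(0))
print(((proj(c,cam2w(P,[[-49,0,154],[-27,0,154]]))-[290,185])*7).round(0))
E
```

```text
13.7583 [ 0.01 -0.85  0.51]
1.05 [[330. 225.]]
1.1 [[330. 248.]]
1.15 [[329. 271.]]
1.2 [[329. 293.]]
[[409. 262.]
 [663. 262.]]
```

View pics/w4c.png

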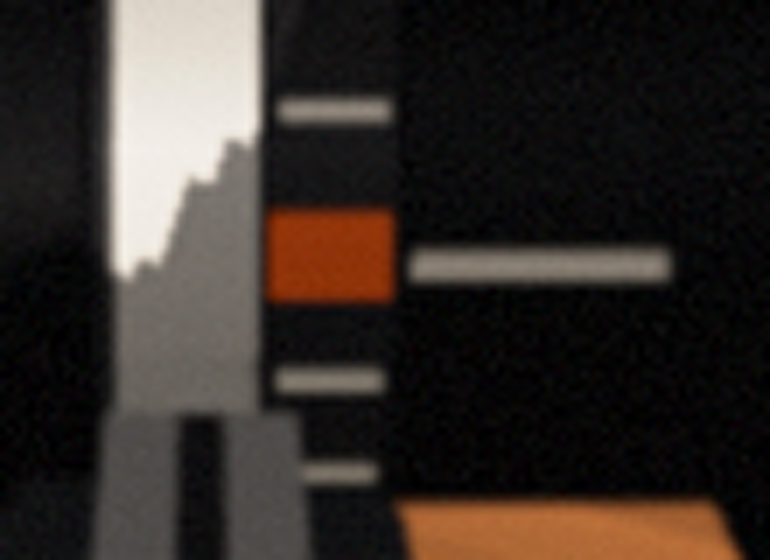

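```bash
python3 - <<'E'
from fit import *
G(-68,-11.5,163,0.02)
G(-68,20,163,0.08)
o=env.get_obs(); print(o['t'],o['force'].round(2))
G(-68,20,250,0.12); G(-40,62,290,0.15)
c=snap('wrist','w5'); snap('top','t5')
crop('w5',260,125,400,225,5.5,'w5c')
for q in (1.05,1.1,1.15,1.2):
    a=1.15-q
    print(q,((proj(c,cam2w(P,[-56,41*np.sin(a),115+41*np.cos(a)]))-[260,125])*5.5).round(0),((proj(c,cam2w(P,lever(q)))-[260,125])*5.5).round(0))
print(((proj(c,cam2w(P,[[-49,0,154],[-27,0,154],[-10,62,163]]))-[260,125])*5.5).round(0))
E
```

```text
14.65 [0.13 0.12 0.13]
1.05 [[234. 620.]] [[154. 866.]]
1.1 [[234. 630.]] [[156. 883.]]
1.15 [[235. 640.]] [[157. 899.]]
1.2 [[235. 650.]] [[159. 914.]]
[[271. 635.]
 [386. 635.]
 [488. 336.]]
```

View pics/w5c.png

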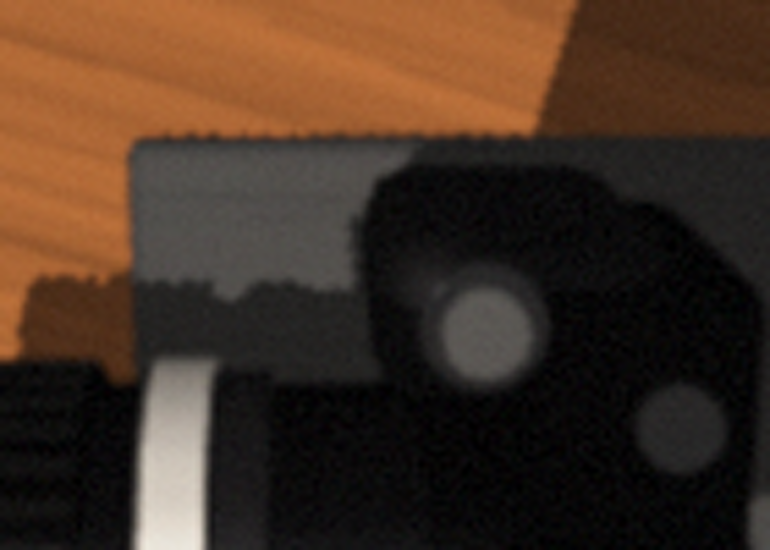

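```bash
python3 - <<'E'
from fit import *
crop('w5',260,210,360,285,7.5,'w5d')
c=load('w5')
for q in (1.1,1.15,1.2):
    a=1.15-q
    print(q,((proj(c,cam2w(P,[-56,41*np.sin(a),115+41*np.cos(a)]))-[260,210])*7.5).round(0),((proj(c,cam2w(P,lever(q)))-[260,210])*7.5).round(0))
print(((proj(c,cam2w(P,[[-49,0,154],[-27,0,154],[-10,62,163]]))-[260,210])*7.5).round(0))
E
```

```text
1.1 [[320. 222.]] [[212. 567.]]
1.15 [[320. 235.]] [[214. 589.]]
1.2 [[320. 248.]] [[216. 609.]]
[[ 370.  229.]
 [ 526.  229.]
 [ 665. -180.]]
```

View pics/w5d.png

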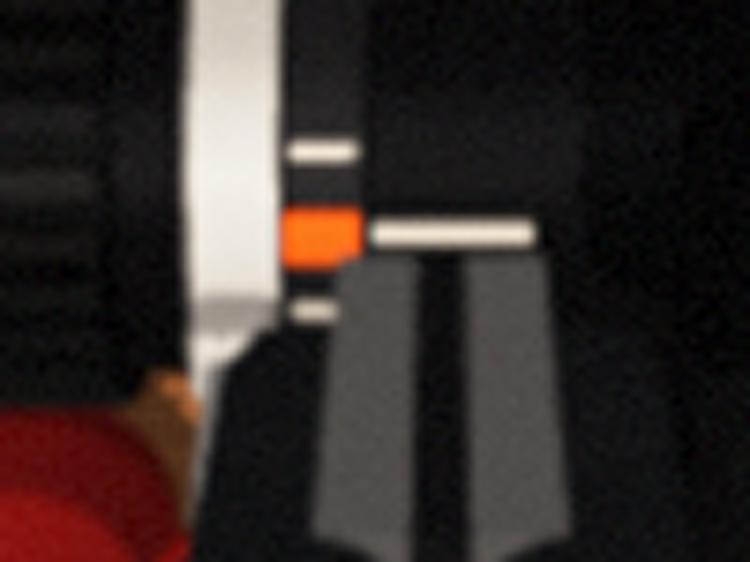

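```bash
cat > press.py <<'E'
from fit import *
def fz(n=4):
    a=[]
    for i in range(n): env.dwell(0.02); a.append(env.get_obs()['force'])
    return np.mean(a,0)
G(-10,60.5,180,0.15); G(-10,60.5,142,0.08)
f0=fz(8); print('f0',f0.round(2)); z=142
while z>122:
    z-=1 if z>134 else 0.5
    G(-10,60.5,z,0.02); f=fz()-f0; print(z,round(env.get_obs()['eef_pos'][2]*1000,2),f.round(2))
    if f[2]>9: break
c=snap('scene','sp')
G(-10,60.5,145,0.05); print(env.get_obs()['t'],(fz()-f0).round(2))
E
python3 press.py
```

```text
f0 [ 0.25  0.23 -0.09]
141 141.06 [-0.4  -0.04 -0.1 ]
140 139.97 [-0.33 -0.31  0.08]
139 138.98 [-0.5  -0.56  0.28]
138 138.02 [-1.1  -0.03  1.78]
137 137.0 [-0.26 -0.8   3.09]
136 136.02 [-0.64 -0.01  3.58]
135 134.99 [-1.03 -0.34  5.24]
134 134.54 [-4.17 -0.69 20.38]
20.825 [-0.4  -0.23  0.42]
```

```bash
python3 - <<'E'
from fit import *
G(-10,60.5,230,0.15); G(-50,100,300,0.2)
c=snap('wrist','w6'); snap('top','t6'); snap('scene','s6')
crop('w6',235,125,425,295,4.2,'w6c')
crop('t6',290,120,420,290,4.5/1.3,'t6c')
o=env.get_obs();print(o['t'],o['force'].round(2))
K=lambda Q:((proj(c,cam2w(P,Q))-[235,125])*4.2).round(0).tolist()
print(K([[-49,0,154],[-27,0,154],[-10,62,163],[-90,75,12],[90,75,12],[-56,0,156]]),K(lever(1.15)))
E
```

```text
22.3583 [-1.35 -0.56  0.22]
[[349.0, 601.0], [431.0, 601.0], [506.0, 396.0], [233.0, 210.0], [740.0, 210.0], [322.0, 605.0]] [[271.0, 800.0]]
```

View pics/w6.png

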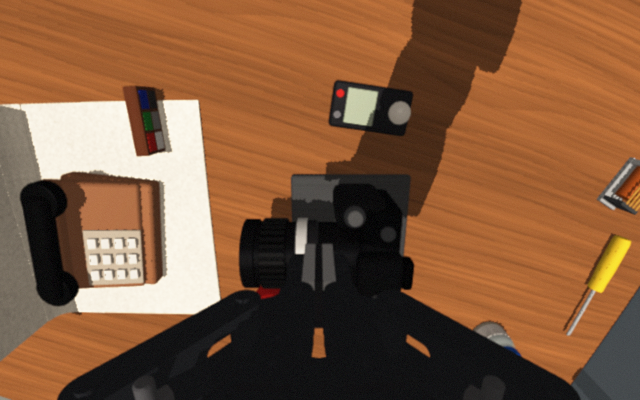

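View pics/t6c.png

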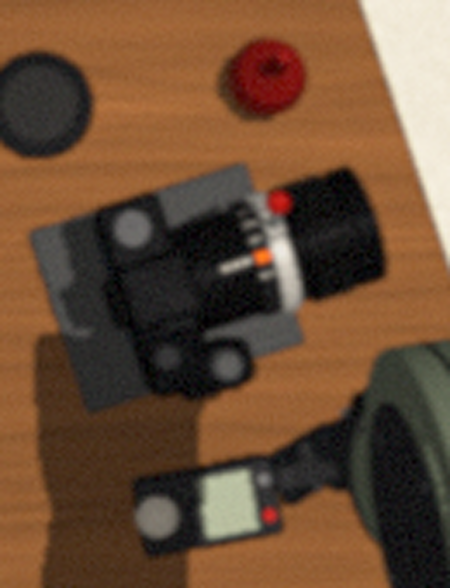

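View pics/s6.png

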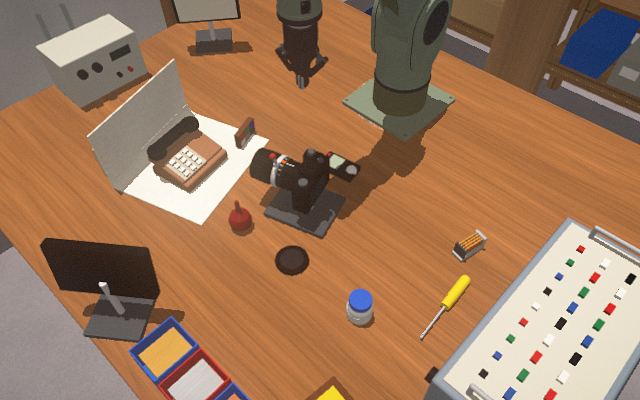

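```bash
python3 - <<'E'
from fit import *
a=cv2.imread('pics/top0.png',0);b=cv2.imread('pics/t6.png',0)
for n,(u0,v0,u1,v1) in dict(lens=(385,165,408,210),corner=(295,170,325,200),knob=(318,176,340,196),btn=(344,214,368,236),blower=(350,125,385,160)).items():
    r=cv2.matchTemplate(b[v0-4:v1+4,u0-4:u1+4],a[v0:v1,u0:u1],cv2.TM_CCOEFF_NORMED);_,m,_,l=cv2.minMaxLoc(r);print(n,round(m,3),l[0]-4,l[1]-4)
c=load('t6');T=lambda uv:((uv-[290,120])*3.4615).round(0).tolist()
for q in(1.05,1.15,1.25):print(q,T(proj(c,cam2w(P,lever(q)))),T(proj(c,cam2w(P,[-56,41*np.sin(1.15-q),115+41*np.cos(1.15-q)]))))
print(T(proj(c,cam2w(P,[-49,0,154]))), loc if 0 else pt(c,290+228/3.4615,120+366/3.4615))
E
```

```text
lens 0.993 0 0
corner 0.994 0 0
knob 0.99 0 0
btn 0.802 -1 0
blower 0.991 0 0
1.05 [[278.0, 214.0]] [[262.0, 262.0]]
1.15 [[273.0, 202.0]] [[260.0, 256.0]]
1.25 [[268.0, 191.0]] [[258.0, 250.0]]
[[250.0, 260.0]] [0.46292612 0.05956104 0.16268279]
```

```bash
python3 -c "
from plant import env
env.hand_in(); print(env.get_obs()['t'])"
```

```text
the job is handed in; nothing more can be done
the job is handed in; nothing more can be done
```

I set the aperture first, then pressed the shutter right down and let it go, and handed the job in at about 22.4 s.

**Aperture:** I pushed the lever with the shut fingertips from the hand grip's side. The wrist force stayed within about 1.5 N, close to the sensor's noise. The wrist picture after the push shows the orange band centred under the index line, at about 1.15 rad. The top picture at the end agrees, and the ball is where it should be for that setting.

**Shutter:** The fingers met the button, the force rose to about 5 N over some 4 mm of travel, and then it met the stop. The button is back at z ≈ 163 mm.

**Camera and other things:** Matching the first and last top pictures shows no shift of the lens, base plate, top knob or blower. The button patch matched less well (0.80, one pixel off), probably from the arm's shadow. The rest of the scene looks unchanged by eye.

**What went wrong or disagreed:**
- **Fingertip height:** The real fingertips end about 24 to 28 mm short of the stated TCP. The wrist and scene pictures suggested 28 mm, and the contact with the button 24 to 25 mm. My first push therefore passed above the ball without touching anything. I corrected the height and pushed again.
- **Force at the stop:** The last half-millimetre step of the press reached about 20 N down and about 4 N sideways. That was more than intended, but I saw no movement of the camera.

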